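Break down the packer stack and make up a flush packing set

ROBOT

A 6-joint arm with a two-finger parallel gripper is mounted at the origin on the work surface. World frame = base frame: x ahead of the robot, y to its left, z up, the work surface at z = 0. Lengths are in m, angles in rad, forces in N, time in s.
With the tool pointing down it reaches from about 0.35 to 0.85 m from the base axis. Payload 8.1 kg.
Tool frame: the origin (TCP) lies midway between the tips of the shut fingers; the grasp point (between the pads) lies 19 mm behind it; z points along the fingers, y is the line along which they close (so a half turn about z gives the same grasp; the last joint's range is limited). The gripper opens to 93 mm and grips with 3 to 60 N. Pads are 15 mm wide; open, the fingers measure 128 mm over their backs; the gripper's body (75 mm by 188 mm) begins 65 mm behind the grasp point.
Start: joints at [-1.276, 0.13, 1.488, -0, 1.523, -0.085], TCP at [0.222, -0.557, 0.219] pointing down, gripper open.
Joint ranges: [-2.96, 2.96], [-0.89, 2.26], [0.02, 2.5], [-1.34, 4.48], [0, 2.73], [-2.66, 2.66]. Speed limits (rad/s): [2.39, 2.39, 2.79, 3.14, 3.14, 3.14].

INTERFACE

Orientations are given as a 3x3 rotation matrix whose columns are the frame's x, y, z axes.
In Python, from workcell import ctrl, cams, nets gives the robot as it stands. The module is installed in compiled form; this text tells all that it offers.
- The arm moves only by the tool carry_out, never from a script. Its argument "rows" is one flat list of numbers, 7 for each row, row after row: the turn, a rotation vector about the tool's x, y, z in rad, then the shift along the tool's x, y, z in mm, then the opening, from 0 (shut) to 1 (fully open). A call has 1 to 12 rows; each row shifts and turns the commanded pose from where the row before left it, along the tool's axes as they then stand; what a row does not reach is not made up. A row lasts 1/10 s, in which the tool goes at most 50 mm and 8.59 degrees, less where a joint would pass 70% of its speed; a pose out of reach is approached as far as the arm can. A call is refused whole if a number of a shift passes 50 or a number of a turn 0.15, either way. A call with a gripper value outside its range is refused whole. The fingers move at their own pace and stop on an object; "squeeze" is the grip in N (left out, the last holds). Time passes only in rows, so rows that do not move let the fingers close. It gives the time, the measured TCP pose, the force, the opening and the grip force at its end, in the units of the state.
- ctrl.sense(): the state, without advancing time (a new reading comes with each control period).
- cams.camera(name): name is "scene" or "top"; returns a dict with "img" (420x560x3 uint8, red, green, blue), "intrinsics" (3x3 intrinsics, pixels), "R" (3x3) and "t" (3): a world point X has camera coordinates R X + t. Camera axes: x right, y down, z forward; pixel columns grow to the right and rows downward; lengths in m; the calibration is good to about 2 mm. A picture is of the moment at which its call begins. There is no depth.
- ctrl.hand_in(): hands the job in; it is judged then, once.
Trained networks look in the newest picture that a camera, given by its name, has taken for a name from the list of things; names that differ only in an ending like _2 or _b are one class to them, and where a whole thing is asked for, a point or a joint stands for the part that bears it (a point fixed in the world has none). Each returns a list of dicts, best first, with "score" (0 to 1); they miss things now and then, are a little off and sometimes report something else, mostly with a low value. They report only what shows in the picture. A call takes as long as a camera call. They do not tell look-alikes from the thing itself.
- nets.silhouettes(camera, target): "mask" (420x560 bool, what is visible of it) and "location" ([column, row] in pixels, amid what is visible of it).
- nets.pinpoint(camera, target): "location" ([column, row] in pixels: a listed point, or the origin of a listed thing).
The state is a dict: "clock": time; "qpos": joint angles; "dq": joint speeds; "tau": joint torques, N m; "tool_pos": TCP position; "tcp_rot": TCP orientation; "wrist_force": force on the tool from outside, world axes, zero at the start; "torque": the same for the moment, N m; "gripper_width": opening from 0.0 (shut) to 1.0 (fully open); "grip_force": force on a finger pad.
Only numpy, scipy, OpenCV 4.12 (cv2) and the standard library are available. Lean on these libraries where they do the work, as an engineer would, in place of code of your own. Each camera call takes 0.05 s, during which the arm holds its last target. There are 200 camera calls.

TASK

A stack of four leaf-spring packers has come back to the parts counter. Make up a packing set in the cradle from the two packers that, laid flat one on the other midway between its end posts, come level with the posts' tops, and put each of the other two away in the stock seat made for its length, flat, centred and in line with the seat. Leave the bin, the carton and the lamp where they stand.

Things in the scene. Friction and masses are not known exactly. Their poses are not given: they have to be found in the camera images.
- packer_70: Loose grey light-alloy packer 70 mm long, 50 mm wide, 28 mm thick, 260 g or so, with a 14 mm hole through its centre; the shortest, on top of the stack at the start. Origin: centre of its underside; x along its length, y across its 50 mm width, z up; the same either way round.
- packer_90: Loose grey light-alloy packer 90 mm long, 50 mm wide, 14 mm thick, 170 g or so, with a 14 mm hole through its centre; second from the top of the stack at the start. Origin: centre of its underside; x along its length, y across its 50 mm width, z up; the same either way round.
- packer_110: Loose grey light-alloy packer 110 mm long, 50 mm wide, 10 mm thick, 150 g or so, with a 14 mm hole through its centre; third from the top of the stack at the start. Origin: centre of its underside; x along its length, y across its 50 mm width, z up; the same either way round.
- packer_130: Loose grey light-alloy packer 130 mm long, 50 mm wide, 20 mm thick, 350 g or so, with a 14 mm hole through its centre; the longest, at the bottom of the stack at the start, lying on the counter. Origin: centre of its underside; x along its length, y across its 50 mm width, z up; the same either way round.
- cradle: Packing cradle, fixed: grey floor plate 166 x 90 mm, 8 mm thick, with a dark steel post (10 mm thick, 60 mm wide) standing at each end, 146 mm apart inside; the posts' tops are 34 mm above the floor (42 mm above the counter); the long sides are open. Origin: centre of its underside; x runs from post to post, y across, z up; the same either way round.
- seat_long: Longer stock seat, fixed: place 90 mm wide with a dark sheet floor 4 mm thick and a bright end lip 4 mm thick and 10 mm high above the floor at each end, 126 mm apart inside; the sides are open. Origin: centre of its underside; x runs from lip to lip, y across, z up; the same either way round.
- seat_short: Shorter stock seat, fixed: the same in every way, but its lips are 86 mm apart inside. Origin: centre of its underside; x runs from lip to lip, y across, z up; the same either way round.
- parts_bin: Bystander: open blue parts bin 140 x 100 x 65 mm high (140 along x). Origin: centre of its underside.
- carton: Bystander: brown carton 80 x 120 x 60 mm high (120 along y). Origin: centre of its underside.
- marker_lamp: Bystander: round amber marker lamp on a black base, 68 mm across, 34 mm high. Origin: centre of its underside.
There are look-alikes about, which are no part of the job. What is shaped like the packer_130 but blue or green is not meant.

How it is judged:
At the end, for the whole second after the job is handed in: 90 and 130 mm packers one on the other (either uppermost) in the cradle, 110 in the longer seat, 70 in the shorter; each flat (0.06 rad, height 3 mm), aligned within 0.25 rad, centred within 15 mm across, 12 mm lengthwise (90 mm packer 18), released, at rest (((x of packer_90 in the frame of cradle between -0.018 and 0.018 m and y of packer_90 in the frame of cradle between -0.015 and 0.015 m and z of packer_90 in the frame of cradle between 0.005 and 0.011 m and angle between each of packer_90, packer_130's own z axis and vertical below 0.06 rad and angle between the x axis of each of packer_90, packer_130 and the x axis of cradle, either way round below 0.25 rad and x of packer_130 in the frame of cradle between -0.012 and 0.012 m and y of packer_130 in the frame of cradle between -0.015 and 0.015 m and z of packer_130 in the frame of cradle between 0.019 and 0.025 m) or (x of packer_130 in the frame of cradle between -0.012 and 0.012 m and y of packer_130 in the frame of cradle between -0.015 and 0.015 m and z of packer_130 in the frame of cradle between 0.005 and 0.011 m and angle between each of packer_130, packer_90's own z axis and vertical below 0.06 rad and angle between the x axis of each of packer_130, packer_90 and the x axis of cradle, either way round below 0.25 rad and x of packer_90 in the frame of cradle between -0.018 and 0.018 m and y of packer_90 in the frame of cradle between -0.015 and 0.015 m and z of packer_90 in the frame of cradle between 0.025 and 0.031 m)) and x of packer_110 in the frame of seat_long between -0.012 and 0.012 m and y of packer_110 in the frame of seat_long between -0.015 and 0.015 m and z of packer_110 in the frame of seat_long between 0.001 and 0.007 m and angle between each of packer_110, packer_70's own z axis and vertical below 0.06 rad and angle between the x axis of packer_110 and the x axis of seat_long, either way round below 0.25 rad and x of packer_70 in the frame of seat_short between -0.012 and 0.012 m and y of packer_70 in the frame of seat_short between -0.015 and 0.015 m and z of packer_70 in the frame of seat_short between 0.001 and 0.007 m and angle between the x axis of packer_70 and the x axis of seat_short, either way round below 0.25 rad and linear speed of each of packer_130, packer_110, packer_90, packer_70 below 0.01 m/s and contact force between each of packer_130, packer_110, packer_90, packer_70 and the fingers below 0.1 N); the robot touches nothing.
It fails at once if the bin is shifted by more than 20 mm (distance of parts_bin from where it was at the start of the episode above 0.02 m).
It fails at once if the carton is shifted by more than 20 mm (distance of carton from where it was at the start of the episode above 0.02 m).
It fails at once if the lamp is shifted by more than 20 mm (distance of marker_lamp from where it was at the start of the episode above 0.02 m).
It also fails if it takes over 128 s, if anything falls off the work surface, if the arm or the gripper's body presses on something with over 40 N, if the wrist force passes 120 N, or if a joint passes its speed limit or range.

## Working session

There is one attempt and no reset: what is moved stays moved. The work goes in short steps, Python scripts to look and compute and a tool call to move; the robot and the scene stay as the last step left them, time stands still between calls to the robot, and variables do not carry over. Pictures are saved under pics/ and viewed, at most 14 in all, crops included, and the job is handed in when it is done.

Besides the shell and the picture viewer there is one more tool, called after "Call:" as name(argument=value, ...) on one line, values as JSON. carry_out: Moves the arm, as the interface text tells. Its arguments: {"type":"object","properties":{"rows":{"type":"array","items":{"type":"number"}},"squeeze":{"type":"number"}},"required":["rows"]}

```bash
mkdir -p pics; python3 - <<'E'
from workcell import ctrl,cams,nets
import cv2,numpy as np
s=ctrl.sense()
for k in s: print(k,np.round(s[k],4).tolist())
for n in("top","scene"):
    c=cams.camera(n); cv2.imwrite(f"pics/{n}0.png",c["img"][:,:,::-1]); np.savez(f"{n}_cal.npz",K=c["intrinsics"],R=c["R"],t=c["t"])
    print(n,np.round(c["intrinsics"],1).tolist(),np.round(c["R"],3).tolist(),np.round(c["t"],3).tolist())
    for o in "packer_70 packer_90 packer_110 packer_130 cradle seat_long seat_short parts_bin carton marker_lamp".split():
        print(o,[(round(float(d["score"]),2),np.round(d["location"],1).tolist()) for d in nets.pinpoint(n,o)])
E
```

```text
clock 0.0
qpos [-1.2764, 0.1312, 1.4892, -0.0, 1.523, -0.0854]
dq [-0.0012, 0.0007, 0.0001, -0.001, -0.0017, 0.0018]
tau [0.0016, -55.9836, -49.1757, 0.0771, 0.0354, -0.0001]
tool_pos [0.2223, -0.5567, 0.2176]
tcp_rot [[0.9288, 0.3707, -0.0005], [0.3707, -0.9288, 0.0018], [0.0001, -0.0018, -1.0]]
wrist_force [-1.4345, 0.5871, -0.9407]
torque [0.043, 0.0082, 0.0327]
grip_force 0.0
gripper_width 1.0039
top [[505.0, 0.0, 276.4], [0.0, 505.0, 215.3], [0.0, 0.0, 1.0]] [[-0.005, -1.0, -0.001], [-0.992, 0.005, -0.128], [0.128, 0.0, -0.992]] [-0.065, 0.561, 1.409]
packer_70 [(0.95, [315.8, 269.7]), (0.95, [412.0, 198.9]), (0.93, [293.7, 214.8]), (0.87, [266.5, 160.0]), (0.43, [291.3, 219.6])]
packer_90 [(0.95, [315.8, 269.7]), (0.95, [412.0, 198.9]), (0.93, [293.7, 214.8]), (0.87, [266.5, 160.0]), (0.43, [291.3, 219.6])]
packer_110 [(0.95, [315.8, 269.7]), (0.95, [412.0, 198.9]), (0.93, [293.7, 214.8]), (0.87, [266.5, 160.0]), (0.43, [291.3, 219.6])]
packer_130 [(0.95, [315.8, 269.7]), (0.95, [412.0, 198.9]), (0.93, [293.7, 214.8]), (0.87, [266.5, 160.0]), (0.43, [291.3, 219.6])]
cradle [(0.
[... 507 characters left out ...]
80.5]), (0.57, [256.7, 224.2])]
packer_90 [(0.87, [259.9, 219.8]), (0.78, [102.5, 287.5]), (0.72, [308.5, 291.7]), (0.62, [256.6, 222.0]), (0.6, [220.3, 180.5]), (0.57, [256.7, 224.2])]
packer_110 [(0.87, [259.9, 219.8]), (0.78, [102.5, 287.5]), (0.72, [308.5, 291.7]), (0.62, [256.6, 222.0]), (0.6, [220.3, 180.5]), (0.57, [256.7, 224.2])]
packer_130 [(0.87, [259.9, 219.8]), (0.78, [102.5, 287.5]), (0.72, [308.5, 291.7]), (0.62, [256.6, 222.0]), (0.6, [220.3, 180.5]), (0.57, [256.7, 224.2])]
cradle [(0.88, [418.2, 153.9])]
seat_long [(0.9, [154.4, 208.3])]
seat_short [(0.56, [345.6, 204.9])]
parts_bin [(0.61, [445.8, 248.6])]
carton [(0.94, [199.6, 307.0])]
marker_lamp [(0.8, [285.3, 161.6])]
```

View pics/top0.png

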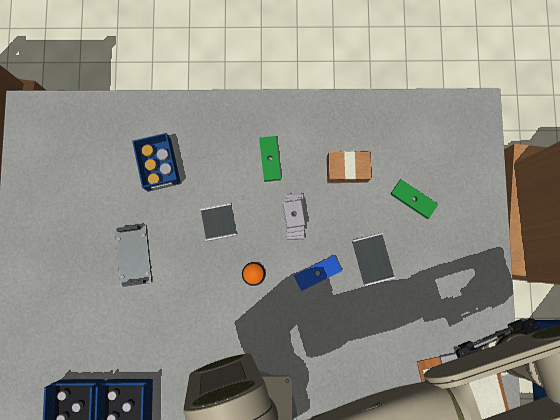

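View pics/scene0.png

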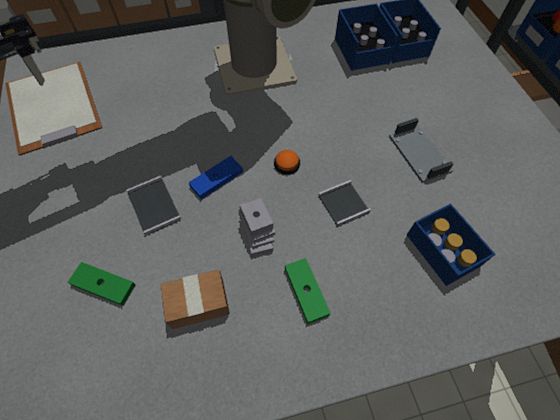

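Top view: the grey stack is at (293,215). Its possible look-alikes are green blocks at (270,158) and (414,199) and a blue one at (317,273). The long seat is at (373,259), the short seat at (219,222) and the cradle at (134,255). In the scene view the stack is at (257,222), the long seat at (153,204), the short seat at (345,203) and the cradle at (420,150). I choose the grey stack. Next I fit poses by silhouette in both cameras, with a close crop to check.

```bash
cat > h.py <<'E'
from workcell import ctrl,cams,nets
import cv2,numpy as np
from scipy.optimize import minimize
from scipy.spatial.transform import Rotation as Ro
def box(cx,cy,lx,ly,z0,z1): return np.array([[cx+sx*lx/2,cy+sy*ly/2,z] for sx in(-1,1) for sy in(-1,1) for z in(z0,z1)])
def lipped(w): return [box(0,0,w,.09,0,.004)]+[box(s*(w/2+.002),0,.004,.09,0,.014) for s in(-1,1)]
M={"seat_long":lipped(.126),"seat_short":lipped(.086),
 "cradle":[box(0,0,.166,.09,0,.008)]+[box(s*.078,0,.01,.06,.008,.042) for s in(-1,1)],
 "lamp":[]}
D={"packer_70":(.07,.028),"packer_90":(.09,.014),"packer_110":(.11,.010),"packer_130":(.13,.02)}
def pk(n,z): return box(0,0,D[n][0],.05,z,z+D[n][1])
def W(P,p):
    c,s=np.cos(p[2]),np.sin(p[2]); return P@np.array([[c,s,0],[-s,c,0],[0,0,1]])+[p[0],p[1],0]
def proj(c,X):
    q=(X@c["R"].T+c["t"])@c["intrinsics"].T; return q[:,:2]/q[:,2:]
def back(c,uv,z):
    d=c["R"].T@np.linalg.solve(c["intrinsics"],[uv[0],uv[1],1]); o=-c["R"].T@c["t"]; return o+d*(z-o[2])/d[2]
S=4
def render(c,boxes,p,off):
    im=np.zeros((420*S,560*S),np.uint8)
    for b in boxes:
        uv=proj(c,W(b,p))-off; h=cv2.convexHull(((uv+.5)*S*16-8).astype(np.int32)); cv2.fillConvexPoly(im,h,1,shift=4)
    return im
def fit(views,boxes,p0):
    """views: list of (cam, mask)"""
    vs=[]
    for c,m in views:
        vs.append((c,cv2.resize(m.astype(np.float32),None,fx=S,fy=S,interpolation=cv2.INTER_LINEAR)))
    def cost(q):
        p=np.array([q[0],q[1],q[2]/.1*.1*10]); r=0
        for c,m in vs:
            im=render(c,boxes,p,0); i=(m*im).sum(); r+=1-i/(m.sum()+im.sum()-i)
        return r
    best=None
    r=minimize(cost,[p0[0],p0[1],p0[2]/10],method="Nelder-Mead",options=dict(initial_simplex=np.array([[0,0,0],[.012,0,0],[0,.012,0],[0,0,.02]])+[p0[0],p0[1],p0[2]/10],xatol=2e-4,fatol=1e-4,maxiter=90))
    return np.array([r.x[0],r.x[1],r.x[2]*10]),r.fun
def outline(img,c,boxes,p,col):
    for b in boxes:
        h=cv2.convexHull(np.round(proj(c,W(b,p))*S).astype(np.int32)); cv2.polylines(img,[h],True,col,1)
E
python3 - <<'E'
from h import *
C={n:cams.camera(n) for n in("top","scene")}
big={n:cv2.resize(C[n]["img"][:,:,::-1],None,fx=S,fy=S,interpolation=cv2.INTER_CUBIC) for n in C}
seed={"cradle":[(134,255),(420,150)],"seat_long":[(373,259),(153,204)],"seat_short":[(219,222),(345,203)],"stack":[(293,215),(257,222)]}
mods=dict(M); mods["stack"]=[pk("packer_130",0),pk("packer_110",.02),pk("packer_90",.03),pk("packer_70",.044)]
yaw0={"cradle":0.05,"seat_long":.15,"seat_short":.15+1.57,"stack":-.1}
for o,sd in seed.items():
    vs=[]
    for n,uv in zip(C,sd):
        allm=[d for k in ((["packer_70","packer_90","packer_110","packer_130"]) if o=="stack" else ([o,"seat_short","seat_long"] if "seat" in o else [o])) for d in nets.silhouettes(n,k)]
        near=[d for d in allm if np.hypot(*(np.array(d["location"])-uv))<(22 if o=="stack" else 16)]
        print(o,n,[(round(float(d["score"]),2),int(d["mask"].sum()),np.round(d["location"]).tolist()) for d in near])
        if near:
            m=np.any([d["mask"] for d in near],0) if o=="stack" else near[0]["mask"]
            vs.append((C[n],m))
    b=back(C["top"],sd[0],.01)
    cand=[fit(vs,mods[o],[b[0],b[1],y]) for y in (yaw0[o],yaw0[o]+1.57)]
    for p,f in sorted(cand,key=lambda a:a[1]): print(o,np.round(p,4),"cost/views",round(f,3),len(vs))
    p=min(cand,key=lambda a:a[1])[0]; np.save(f"pose_{o}.npy",p)
    for n in C: outline(big[n],C[n],mods[o],p,(0,0,255))
cv2.imwrite("pics/fit_top.png",cv2.resize(big["top"][180*S:300*S,105*S:405*S],(800,320)))
a=big["scene"][110*S:270*S,110*S:470*S]; cv2.imwrite("pics/fit_scene.png",cv2.resize(a,(800,356)))
x=cv2.resize(big["top"][185*S:245*S,270*S:320*S],(400,480)); y=cv2.resize(big["scene"][190*S:260*S,230*S:288*S],(398,480))
cv2.imwrite("pics/stack.png",np.hstack([x,y]))
E
```

```text
cradle top [(0.74, 1779, [130.0, 256.0])]
cradle scene [(0.8, 2038, [418.0, 154.0])]
cradle [0.4477 0.3484 0.1235] cost/views 0.111 2
cradle [0.4479 0.3482 0.1269] cost/views 0.111 2
seat_long top [(0.58, 1473, [371.0, 260.0]), (0.58, 1473, [371.0, 260.0])]
seat_long scene [(0.65, 1883, [153.0, 208.0]), (0.65, 1883, [153.0, 208.0])]
seat_long [ 0.4359 -0.3459  0.2387] cost/views 0.091 2
seat_long [ 0.4358 -0.3461  3.3824] cost/views 0.091 2
seat_short top [(0.9, 1054, [216.0, 223.0]), (0.9, 1054, [216.0, 223.0])]
seat_short scene [(0.85, 1329, [344.0, 203.0]), (0.85, 1329, [344.0, 203.0])]
seat_short [0.5452 0.1024 3.3271] cost/views 0.114 2
seat_short [0.5448 0.1018 1.7562] cost/views 0.254 2
stack top [(0.67, 105, [294.0, 230.0]), (0.65, 448, [294.0, 213.0]), (0.58, 102, [294.0, 231.0]), (0.47, 135, [296.0, 198.0]), (0.67, 105, [294.0, 230.0]), (0.65, 448, [294.0, 213.0]), (0.58, 102, [294.0, 231.0]), (0.47, 135, [296.0, 198.0]), (0.67, 105, [294.0, 230.0]), (0.65, 448, [294.0, 213.0]), (0.58, 102, [294.0, 231.0]), (0.47, 135, [296.0, 198.0]), (0.67, 105, [294.0, 230.0]), (0.65, 448, [294.0, 213.0]), (0.58, 102, [294.0, 231.0]), (0.47, 135, [296.0, 198.0])]
stack scene [(0.56, 813, [260.0, 216.0]), (0.43, 151, [264.0, 234.0]), (0.56, 813, [260.0, 216.0]), (0.43, 151, [264.0, 234.0]), (0.56, 813, [260.0, 216.0]), (0.43, 151, [264.0, 234.0]), (0.56, 813, [260.0, 216.0]), (0.43, 151, [264.0, 234.0])]
stack [ 0.56   -0.1157  0.0728] cost/views 0.464 2
stack [ 0.56   -0.1157  0.0725] cost/views 0.464 2
```

```bash
cd pics; python3 -c "
import cv2,numpy as np
a=cv2.imread('fit_top.png');b=cv2.imread('fit_scene.png')[:280];cv2.imwrite('fit.png',np.vstack([a,b]))"
```

```text
(no output)
```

View pics/fit.png

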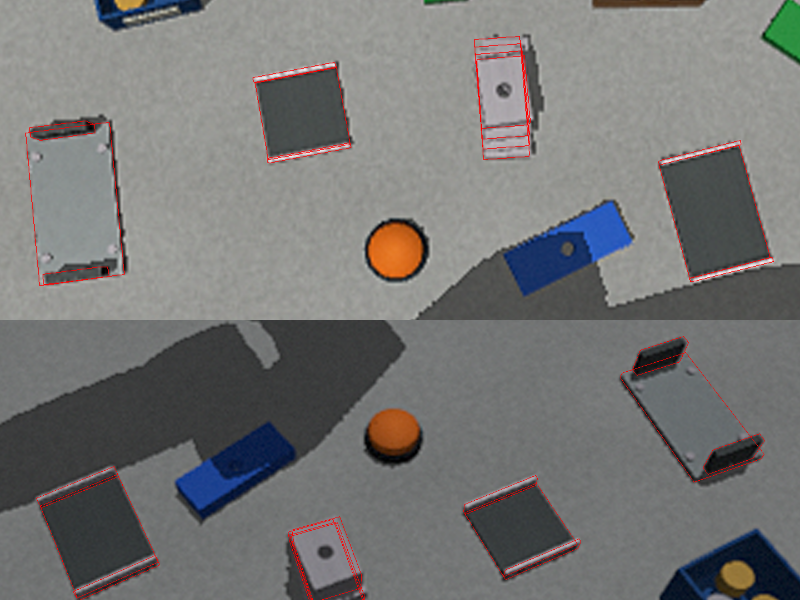

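View pics/stack.png

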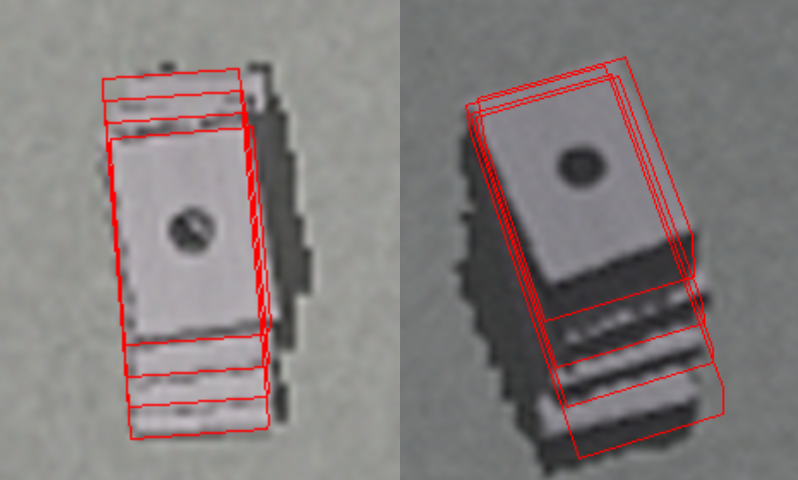

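The fit matches the seats and the cradle (top view, right, middle and left). The stack crop shows a grey top packer with its hole at top-view pixel (294,214). The packers below it are ragged and offset, so I'll fit each one as it comes to the top.

```bash
cat > top.py <<'E'
import sys
from h import *
def measure(name,z,yaw0,xy,tag,r=14):
    C={n:cams.camera(n) for n in("top","scene")}; vs=[];rep=[]
    for n in C:
        uv=proj(C[n],np.array([[xy[0],xy[1],z+D[name][1]/2]]))[0]
        near=[d for d in nets.silhouettes(n,name) if np.hypot(*(np.array(d["location"])-uv))<r]
        near.sort(key=lambda d:-d["mask"].sum())
        print(n,[(round(float(d["score"]),2),int(d["mask"].sum()),np.round(d["location"]).tolist()) for d in near], "expect px",int(render(C[n],[pk(name,z)],[*xy,yaw0],0).sum()/S/S))
        if near: vs.append((C[n],near[0]["mask"]))
        g=C[n]["img"].astype(float).mean(2)
        # hole on top face
        uv=proj(C[n],np.array([[xy[0],xy[1],z+D[name][1]]]))[0]
        u0,v0=np.round(uv).astype(int)
        w=g[v0-6:v0+7,u0-6:u0+7]; k=np.clip(np.percentile(w,75)-25-w,0,None)
        vv,uu=np.mgrid[v0-6:v0+7,u0-6:u0+7]; h=[(k*uu).sum()/k.sum(),(k*vv).sum()/k.sum()]
        print("  hole",n,np.round(h,1),np.round(back(C[n],h,z+D[name][1]-.001),4))
    ps=[fit([v],[pk(name,z)],[*xy,yaw0]) for v in vs]
    if len(vs)==2: ps.append(fit(vs,[pk(name,z)],[*xy,yaw0]))
    for p,f in ps: print(name,np.round(p,4),round(f,3))
    p=ps[-1][0]
    ims=[]
    for n in C:
        b=cv2.resize(C[n]["img"][:,:,::-1],None,fx=S,fy=S,interpolation=cv2.INTER_CUBIC); outline(b,C[n],[pk(name,z)],p,(0,0,255))
        u,v=np.round(proj(C[n],np.array([[*xy,z]]))[0]*S).astype(int); ims.append(cv2.resize(b[v-140:v+140,u-140:u+140],(400,400)))
    cv2.imwrite(f"pics/{tag}.png",np.hstack(ims)); return p
E
python3 - <<'E'
from top import *
p=measure("packer_70",.044,.1,[.552,-.06],"p70")
E
```

```text
top [] expect px 474
  hole top [nan nan] [nan nan nan]
scene [] expect px 815
  hole scene [nan nan] [nan nan nan]top.py:16: RuntimeWarning: invalid value encountered in scalar divide
  vv,uu=np.mgrid[v0-6:v0+7,u0-6:u0+7]; h=[(k*uu).sum()/k.sum(),(k*vv).sum()/k.sum()]
Traceback (most recent call last):
  File "top.py", line 21, in measure
    p=ps[-1][0]
      ~~^^^^
IndexError: list index out of range
```

```bash
python3 - <<'E'
from top import *
p=measure("packer_70",.044,.1,[.56,-.112],"p70")
E
```

```text
top [(0.82, 434, [292.0, 214.0])] expect px 480
  hole top [293.3 213.4] [ 0.5614 -0.1146  0.071 ]
scene [(0.92, 804, [259.0, 217.0])] expect px 819
  hole scene [255.9 213.8] [ 0.5582 -0.1168  0.071 ]
packer_70 [ 0.561  -0.115   0.1577] 0.119
packer_70 [ 0.5595 -0.1158  0.1839] 0.056
packer_70 [ 0.5601 -0.1155  0.1719] 0.182
```

View pics/p70.png

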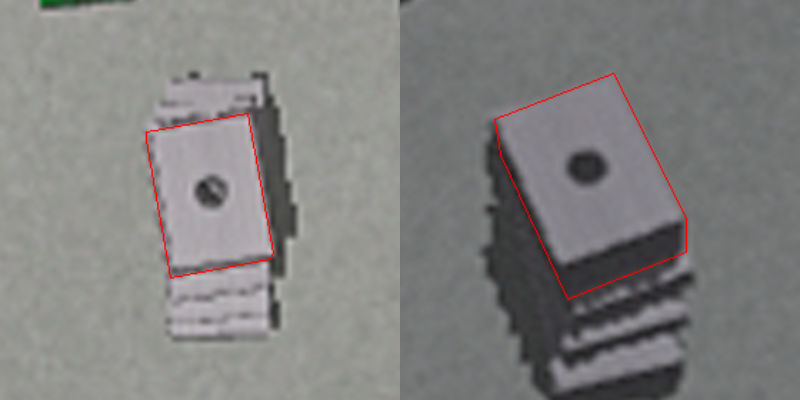

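```bash
cat > plan.py <<'E'
import sys
from workcell import ctrl
import numpy as np
def plan(x,y,z,yaw):
    s=ctrl.sense(); R=np.array(s["tcp_rot"]); t=np.array(s["tool_pos"])
    h=np.arctan2(R[1,0],R[0,0]); turn=-((yaw-h+np.pi/2)%np.pi-np.pi/2)
    c,sn=np.cos(h-turn),np.sin(h-turn); F=np.array([[c,sn,0],[sn,-c,0],[0,0,-1]])
    d=np.array([x,y,z])-t
    print("clock",round(float(s["clock"]),2),"tcp",np.round(t,4),"yaw",round(h,4),"turn z",round(turn,3),"shift mm in tool after turn",np.round(F.T@d*1e3,1),"tilt",np.round(R[:2,2],4),"F",np.round(s["wrist_force"],1),"w",round(float(s["gripper_width"]),3))
if __name__=="__main__": plan(*map(float,sys.argv[1:]))
E
python3 plan.py .56 -.1155 .11 .17
```

```text
clock 2.7 tcp [ 0.2225 -0.5572  0.2186] yaw 0.3798 turn z 0.21 shift mm in tool after turn [ 407.4 -378.3  108.6] tilt [-0.  0.] F [-0.3 -0.4  0. ] w 0.999
```

Call:
carry_out(rows=[0,0,0.105,0,0,0,1,0,0,0.105,0,0,0,1,0,0,0,34,-31.5,0,1,0,0,0,34,-31.5,0,1,0,0,0,34,-31.5,0,1,0,0,0,34,-31.5,0,1,0,0,0,34,-31.5,0,1,0,0,0,34,-31.5,10,1,0,0,0,34,-31.5,10,1,0,0,0,34,-31.5,10,1,0,0,0,34,-31.5,10,1,0,0,0,34,-31.5,10,1], squeeze=25)

```text
clock: 3.9
tool_pos: [0.5053, -0.1877, 0.1686]
tcp_rot: [[0.986, 0.169, 0.001], [0.169, -0.986, -0.0], [0.001, 0.001, -1.0]]
wrist_force: [0.1, -1.4, 0.8]
gripper_width: 0.999
grip_force: 0.0
```

```bash
python3 plan.py .56 -.1155 .11 .17
```

```text
clock 3.9 tcp [ 0.5053 -0.1877  0.1686] yaw 0.1698 turn z -0.0 shift mm in tool after turn [ 66.1 -61.9  58.6] tilt [ 0.0007 -0.0004] F [ 0.1 -1.4  0.8] w 0.999
```

Call:
carry_out(rows=[0,0,0,33,-31,20,1,0,0,0,33,-31,20,1,0,0,0,0,0,18.5,1,0,0,0,0,0,0,1])

```text
clock: 4.3
tool_pos: [0.5572, -0.1151, 0.1068]
tcp_rot: [[0.985, 0.172, -0.005], [0.172, -0.985, 0.002], [-0.005, -0.002, -1.0]]
wrist_force: [-0.9, 0.5, -0.5]
gripper_width: 1.003
grip_force: 0.0
```

```bash
python3 plan.py .56 -.1155 .048 .17
```

```text
clock 4.3 tcp [ 0.5572 -0.1151  0.1068] yaw 0.1724 turn z 0.002 shift mm in tool after turn [ 2.7  0.9 58.8] tilt [-0.0054  0.0015] F [-0.9  0.5 -0.5] w 1.003
```

Call:
carry_out(rows=[0,0,0,0,0,25,1,0,0,0,0,0,22,1,0,0,0,0,0,15,1,0,0,0,0,0,0,1,0,0,0,0,0,0,1])

```text
clock: 4.8
tool_pos: [0.5591, -0.1177, 0.049]
tcp_rot: [[0.986, 0.168, 0.0], [0.168, -0.986, -0.0], [0.0, 0.0, -1.0]]
wrist_force: [0.8, 0.0, 0.2]
gripper_width: 1.003
grip_force: 0.0
```

```bash
python3 plan.py .56 -.1155 .048 .17
```

```text
clock 4.8 tcp [ 0.5591 -0.1177  0.049 ] yaw 0.169 turn z -0.001 shift mm in tool after turn [ 1.3 -2.   1. ] tilt [ 0.0004 -0.0002] F [0.8 0.  0.2] w 1.003
```

Close with a small sideways correction, then lift.

Call:
carry_out(rows=[0,0,0,1,-1.5,0,0.8,0,0,0,0,0,0,0.45,0,0,0,0,0,0,0.45,0,0,0,0,0,0,0.45,0,0,0,0,0,0,0.45,0,0,0,0,0,0,0.45])

```text
clock: 5.4
tool_pos: [0.5597, -0.1155, 0.0483]
tcp_rot: [[0.986, 0.169, 0.0], [0.169, -0.986, -0.0], [0.0, 0.0, -1.0]]
wrist_force: [0.5, 0.9, 0.5]
gripper_width: 0.535
grip_force: 24.7
```

```bash
python3 plan.py .5452 .1024 .12 .1855
```

```text
clock 5.4 tcp [ 0.5597 -0.1155  0.0483] yaw 0.1699 turn z -0.016 shift mm in tool after turn [  25.9 -216.9  -71.7] tilt [ 0.0002 -0.0003] F [0.5 0.9 0.5] w 0.535
```

Call:
carry_out(rows=[0,0,0,0,0,-24,0.4,0,0,0,0,0,-24,0.4,0,0,-0.016,0,0,-24,0.4,0,0,0,4,-34,0,0.4,0,0,0,4,-34,0,0.4,0,0,0,4,-34,0,0.4,0,0,0,4,-34,0,0.4,0,0,0,4,-34,0,0.4,0,0,0,4,-34,20,0.4,0,0,0,2,-13,20,0.4,0,0,0,0,0,20,0.4,0,0,0,0,0,0,0.4])

```text
clock: 6.6
tool_pos: [0.5418, 0.103, 0.0564]
tcp_rot: [[0.983, 0.186, -0.007], [0.186, -0.983, -0.001], [-0.007, -0.001, -1.0]]
wrist_force: [-1.6, 0.0, -2.8]
gripper_width: 0.536
grip_force: 25.0
```

```bash
python3 plan.py .5452 .1024 .009 .1855; python3 - <<'E'
from h import *
for n in("top","scene"):
    c=cams.camera(n); p=np.load("pose_seat_short.npy")
    b=cv2.resize(c["img"][:,:,::-1],None,fx=S,fy=S); outline(b,c,M["seat_short"],p,(0,0,255))
    u,v=np.round(proj(c,np.array([[p[0],p[1],.02]]))[0]*S).astype(int); cv2.imwrite(f"pics/over_{n}.png",b[v-160:v+160,u-160:u+160])
cv2.imwrite("pics/over70.png",np.hstack([cv2.imread(f"pics/over_{n}.png") for n in("top","scene")]))
E
```

```text
clock 6.6 tcp [0.5418 0.103  0.0564] yaw 0.1871 turn z 0.002 shift mm in tool after turn [ 3.2  1.2 47.4] tilt [-0.0068 -0.0007] F [-1.6  0.  -2.8] w 0.536
```

View pics/over70.png

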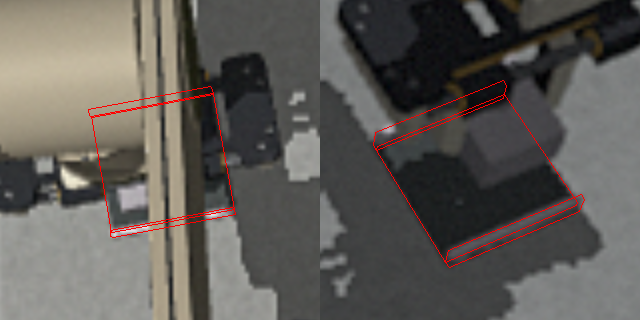

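The packer hangs over the seat as intended (scene crop about (510,140), above the seat). I lower it.

Call:
carry_out(rows=[0,0,0,0,0,18,0.4,0,0,0,0,0,15,0.4,0,0,0,0,0,10,0.4,0,0,0,0,0,5,0.4,0,0,0,0,0,0,0.4,0,0,0,0,0,0,0.4])

```text
clock: 7.3
tool_pos: [0.5454, 0.1026, 0.0126]
tcp_rot: [[0.983, 0.185, 0.0], [0.185, -0.983, 0.0], [0.0, 0.0, -1.0]]
wrist_force: [-0.3, 0.3, -2.7]
gripper_width: 0.541
grip_force: 25.0
```

```bash
python3 plan.py .5452 .1024 .0085 .1855
```

```text
clock 7.3 tcp [0.5454 0.1026 0.0126] yaw 0.1857 turn z 0.0 shift mm in tool after turn [-0.3  0.2  4.1] tilt [0.0004 0.    ] F [-0.3  0.3 -2.7] w 0.541
```

Call:
carry_out(rows=[0,0,0,0,0,2,0.4,0,0,0,0,0,1.7,0.4,0,0,0,0,0,0,0.4,0,0,0,0,0,0,0.8,0,0,0,0,0,0,0.8,0,0,0,0,0,0,0.8,0,0,0,0,0,-20,0.8,0,0,0,0,0,-35,0.8,0,0,0,0,0,-50,0.8])

```text
clock: 8.2
tool_pos: [0.5427, 0.1024, 0.1118]
tcp_rot: [[0.983, 0.185, -0.006], [0.185, -0.983, -0.001], [-0.006, -0.001, -1.0]]
wrist_force: [0.5, -0.2, -0.2]
gripper_width: 0.798
grip_force: 0.0
```

```bash
python3 plan.py .42 -.3 .15 .12
```

```text
clock 8.2 tcp [0.5427 0.1024 0.1118] yaw 0.1857 turn z 0.066 shift mm in tool after turn [-170.   384.8  -38.2] tilt [-0.0057 -0.0005] F [ 0.5 -0.2 -0.2] w 0.798
```

```bash
python3 - <<'E'
from top import *
p=measure("packer_90",.03,.08,[.56,-.1155],"p90")
C={n:cams.camera(n) for n in("top","scene")}
xy=np.load("pose_seat_short.npy")
for n in C:
    b=cv2.resize(C[n]["img"][:,:,::-1],None,fx=S,fy=S); outline(b,C[n],M["seat_short"],xy,(0,0,255));outline(b,C[n],[pk("packer_70",.004)],xy,(0,255,0))
    u,v=np.round(proj(C[n],np.array([[xy[0],xy[1],.02]]))[0]*S).astype(int); cv2.imwrite(f"pics/o_{n}.png",cv2.resize(b[v-100:v+100,u-140:u+140],(400,286)))
a=cv2.imread("pics/p90.png")[60:360]; cv2.imwrite("pics/step2.png",np.vstack([a,np.hstack([cv2.imread(f"pics/o_{n}.png") for n in C])]))
E
```

```text
top [(0.8, 570, [293.0, 220.0])] expect px 576
  hole top [292.7 215.6] [ 0.5589 -0.1139  0.043 ]
scene [(0.75, 865, [256.0, 220.0])] expect px 879
  hole scene [256.9 219. ] [ 0.556  -0.1156  0.043 ]
packer_90 [ 0.5594 -0.1146  0.1668] 0.078
packer_90 [ 0.5578 -0.1155  0.1417] 0.06
packer_90 [ 0.5587 -0.1152  0.1577] 0.149
```

View pics/step2.png

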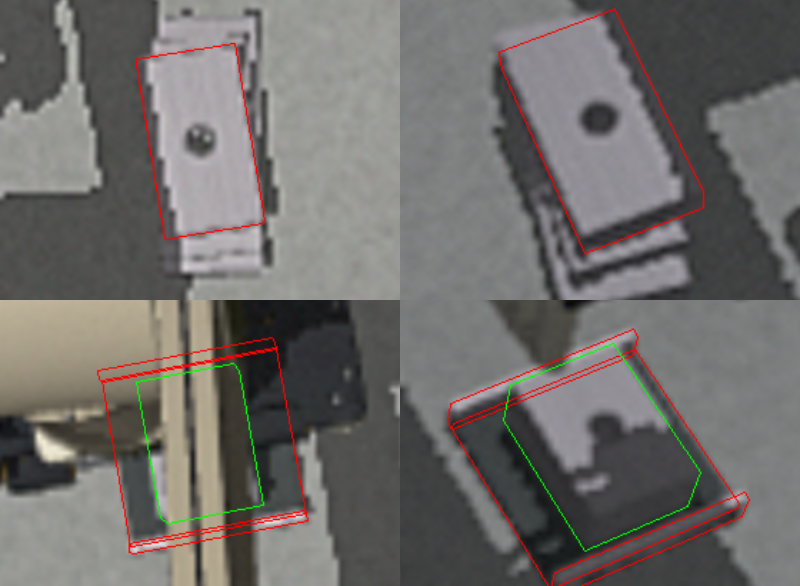

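The 70 lies flat and centred in the short seat (top and scene crops). The 90 is on top of the stack, fitted at about (0.558,-0.115) with yaw 0.145.

```bash
python3 plan.py .558 -.1152 .0325 .145
```

```text
clock 8.5 tcp [0.5444 0.1026 0.1124] yaw 0.1858 turn z 0.041 shift mm in tool after turn [-18.  217.5  79.9] tilt [-0.0015 -0.0001] F [-0.8 -0.6 -1.2] w 0.802
```

Call:
carry_out(rows=[0,0,0.041,0,20,0,0.8,0,0,0,-3,35,0,0.8,0,0,0,-3,35,0,0.8,0,0,0,-3,35,0,0.8,0,0,0,-3,35,0,0.8,0,0,0,-4,35,0,0.8,0,0,0,-3,22.5,20,0.8,0,0,0,0,0,20,0.8,0,0,0,0,0,10,0.8,0,0,0,0,0,0,0.8,0,0,0,0,0,0,0.8,0,0,0,0,0,0,0.8])

```text
clock: 9.7
tool_pos: [0.5592, -0.1148, 0.0644]
tcp_rot: [[0.989, 0.145, 0.001], [0.145, -0.989, -0.0], [0.001, 0.001, -1.0]]
wrist_force: [-0.1, 1.0, -0.1]
gripper_width: 0.805
grip_force: 0.0
```

```bash
python3 plan.py .558 -.1152 .0325 .145
```

```text
clock 9.7 tcp [ 0.5592 -0.1148  0.0644] yaw 0.1458 turn z 0.001 shift mm in tool after turn [-1.3  0.3 31.9] tilt [ 0.0012 -0.0004] F [-0.1  1.  -0.1] w 0.805
```

Call:
carry_out(rows=[0,0,0,-1,0,15,0.8,0,0,0,0,0,11,0.8,0,0,0,0,0,5.5,0.8,0,0,0,0,0,0,0.45,0,0,0,0,0,0,0.45,0,0,0,0,0,0,0.45,0,0,0,0,0,0,0.45,0,0,0,0,0,0,0.45])

```text
clock: 10.5
tool_pos: [0.558, -0.1155, 0.0325]
tcp_rot: [[0.99, 0.144, 0.001], [0.144, -0.99, -0.0], [0.001, 0.0, -1.0]]
wrist_force: [-0.0, 0.3, 1.3]
gripper_width: 0.535
grip_force: 25.0
```

```bash
python3 plan.py .4478 .3484 .15 .125
```

```text
clock 10.5 tcp [ 0.558  -0.1155  0.0325] yaw 0.1448 turn z 0.02 shift mm in tool after turn [ -51.5 -474.  -117.5] tilt [ 0.001  -0.0003] F [-0.   0.3  1.3] w 0.535
```

Call:
carry_out(rows=[0,0,0,0,0,-20,0.4,0,0,0,0,0,-30,0.4,0,0,0.02,0,0,-40,0.4,0,0,0,-4,-40,0,0.4,0,0,0,-4,-40,0,0.4,0,0,0,-4,-40,0,0.4,0,0,0,-4,-40,0,0.4,0,0,0,-4,-40,0,0.4,0,0,0,-5,-40,0,0.4,0,0,0,-5,-40,0,0.4,0,0,0,-5,-40,0,0.4,0,0,0,-5,-40,0,0.4])

```text
clock: 11.7
tool_pos: [0.4722, 0.2384, 0.122]
tcp_rot: [[0.992, 0.124, 0.0], [0.124, -0.992, -0.0], [0.0, 0.0, -1.0]]
wrist_force: [0.6, 0.6, -1.8]
gripper_width: 0.539
grip_force: 25.0
```

```bash
python3 plan.py .4478 .3484 .06 .125
```

```text
clock 11.7 tcp [0.4722 0.2384 0.122 ] yaw 0.1248 turn z -0.0 shift mm in tool after turn [ -10.5 -112.2   62. ] tilt [ 0.0001 -0.    ] F [ 0.6  0.6 -1.8] w 0.539
```

Call:
carry_out(rows=[0,0,0,-5,-38,0,0.4,0,0,0,-5,-38,0,0.4,0,0,0,0,-33,20,0.4,0,0,0,0,0,20,0.4,0,0,0,0,0,20,0.4,0,0,0,0,0,0,0.4,0,0,0,0,0,0,0.4,0,0,0,0,0,0,0.4])

```text
clock: 12.5
tool_pos: [0.4504, 0.3441, 0.0634]
tcp_rot: [[0.992, 0.124, 0.002], [0.124, -0.992, 0.001], [0.002, -0.001, -1.0]]
wrist_force: [-0.3, 0.3, -1.4]
gripper_width: 0.536
grip_force: 25.0
```

```bash
python3 plan.py .4478 .3484 .011 .125; python3 - <<'E'
from h import *
C={n:cams.camera(n) for n in("top","scene")}
p=np.load("pose_cradle.npy"); s=ctrl.sense(); t=s["tool_pos"]
for n in C:
    b=cv2.resize(C[n]["img"][:,:,::-1],None,fx=S,fy=S); outline(b,C[n],M["cradle"],p,(0,0,255)); outline(b,C[n],[pk("packer_90",t[2]-.0025)],[t[0],t[1],.125],(0,255,0))
    u,v=np.round(proj(C[n],np.array([[p[0],p[1],.02]]))[0]*S).astype(int); cv2.imwrite(f"pics/o_{n}.png",cv2.resize(b[max(v-180,0):v+180,u-180:u+180],(400,400)))
cv2.imwrite("pics/over90.png",np.hstack([cv2.imread(f"pics/o_{n}.png") for n in C]))
E
```

```text
clock 12.5 tcp [0.4504 0.3441 0.0634] yaw 0.1243 turn z -0.001 shift mm in tool after turn [-2.1 -4.6 52.4] tilt [0.0016 0.0011] F [-0.3  0.3 -1.4] w 0.536
```

View pics/over90.png

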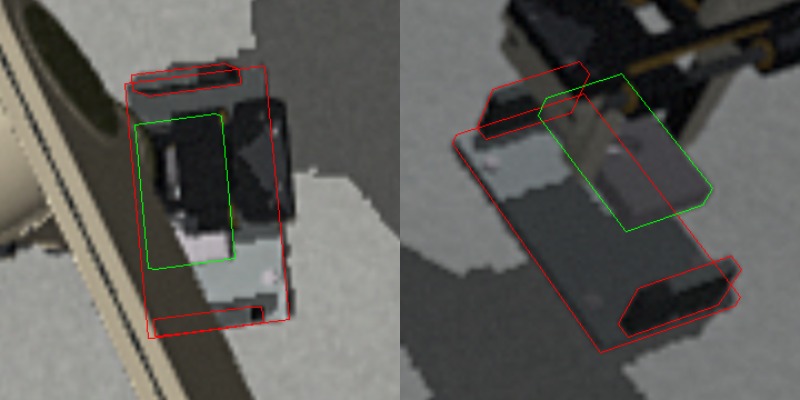

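The held 90 is above the cradle floor between the posts (scene crop about (640,170)). I centre it and lower it.

Call:
carry_out(rows=[0,0,0,-2,-4.5,0,0.4,0,0,0,0,0,20,0.4,0,0,0,0,0,15,0.4,0,0,0,0,0,10,0.4,0,0,0,0,0,4,0.4,0,0,0,0,0,0,0.4,0,0,0,0,0,0,0.4,0,0,0,0,0,0,0.4])

```text
clock: 13.4
tool_pos: [0.4476, 0.3484, 0.0138]
tcp_rot: [[0.992, 0.124, 0.001], [0.124, -0.992, 0.001], [0.001, -0.001, -1.0]]
wrist_force: [0.5, -1.0, -1.5]
gripper_width: 0.536
grip_force: 25.0
```

```bash
python3 plan.py .4478 .3484 .0108 .125
```

```text
clock 13.4 tcp [0.4476 0.3484 0.0138] yaw 0.1248 turn z -0.0 shift mm in tool after turn [0.2 0.  3. ] tilt [0.0011 0.0007] F [ 0.5 -1.  -1.5] w 0.536
```

Call:
carry_out(rows=[0,0,0,0,0,2,0.4,0,0,0,0,0,1,0.4,0,0,0,0,0,0,0.4,0,0,0,0,0,0,0.8,0,0,0,0,0,0,0.8,0,0,0,0,0,0,0.8,0,0,0,0,0,-20,0.8,0,0,0,0,0,-40,0.8,0,0,0,0,0,-40,0.8,0,0,0,5,40,0,0.8,0,0,0,5,40,0,0.8,0,0,0,5,40,0,0.8])

```text
clock: 14.6
tool_pos: [0.4772, 0.2299, 0.1105]
tcp_rot: [[0.992, 0.126, 0.001], [0.126, -0.992, 0.0], [0.001, -0.0, -1.0]]
wrist_force: [0.8, 0.9, 0.5]
gripper_width: 0.799
grip_force: 0.0
```

```bash
python3 - <<'E'
from top import *
p=measure("packer_110",.02,.1,[.56,-.116],"p110")
E
python3 plan.py .558 -.116 .0225 .1
```

```text
top [(0.58, 657, [293.0, 213.0])] expect px 683
  hole top [293.  216.3] [ 0.5585 -0.1149  0.029 ]
scene [(0.85, 942, [256.0, 226.0])] expect px 1013
  hole scene [256.  221.8] [ 0.555  -0.1181  0.029 ]
packer_110 [ 0.5596 -0.1166  0.074 ] 0.075
packer_110 [ 0.5571 -0.1173  0.0673] 0.08
packer_110 [ 0.5584 -0.117   0.0689] 0.168
clock 14.8 tcp [0.477  0.2303 0.11  ] yaw 0.1225 turn z 0.023 shift mm in tool after turn [ 46.  352.7  87.5] tilt [0.0001 0.0005] F [-0.7  0.1  0.5] w 0.797
```

View pics/p110.png

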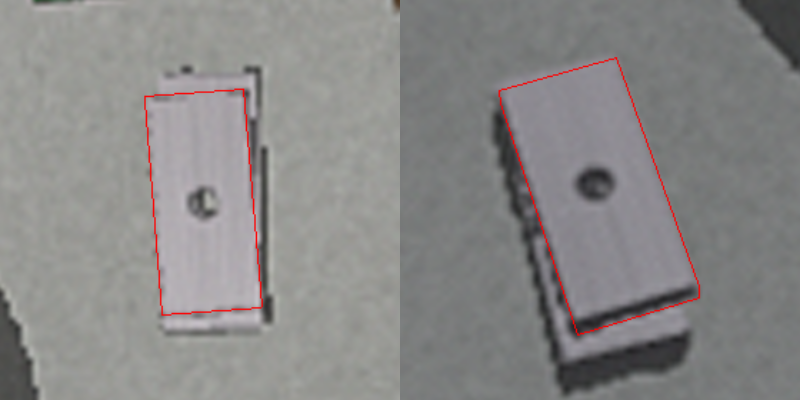

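The 110 is on top of the 130 and its outline fits well: (0.558,-0.1165), yaw 0.07.

```bash
python3 plan.py .558 -.1165 .06 .07
```

```text
clock 14.8 tcp [0.477  0.2303 0.11  ] yaw 0.1225 turn z 0.053 shift mm in tool after turn [ 56.5 351.7  50. ] tilt [0.0001 0.0005] F [-0.7  0.1  0.5] w 0.797
```

Call:
carry_out(rows=[0,0,0.053,0,0,0,0.8,0,0,0,6,39,0,0.8,0,0,0,6,39,0,0.8,0,0,0,6,39,0,0.8,0,0,0,6,39,0,0.8,0,0,0,6,39,0,0.8,0,0,0,6,39,0,0.8,0,0,0,6,39,0,0.8,0,0,0,6,39,25,0.8,0,0,0,8,39,25,0.8,0,0,0,0,0,0,0.8,0,0,0,0,0,0,0.8])

```text
clock: 16.0
tool_pos: [0.5575, -0.1144, 0.0588]
tcp_rot: [[0.997, 0.071, -0.002], [0.071, -0.997, 0.001], [-0.002, -0.001, -1.0]]
wrist_force: [0.8, 0.5, 0.3]
gripper_width: 0.797
grip_force: 0.0
```

```bash
python3 plan.py .558 -.1165 .0223 .07
```

```text
clock 16.0 tcp [ 0.5575 -0.1144  0.0588] yaw 0.0712 turn z 0.001 shift mm in tool after turn [ 0.4  2.1 36.5] tilt [-0.0022  0.0013] F [0.8 0.5 0.3] w 0.797
```

Call:
carry_out(rows=[0,0,0,0,1.5,16,0.8,0,0,0,0,0,11,0.8,0,0,0,0,0,5,0.8,0,0,0,0,0,0,0.8,0,0,0,0,0,0,0.8,0,0,0,0,0,0,0.8])

```text
clock: 16.6
tool_pos: [0.5584, -0.1167, 0.0286]
tcp_rot: [[0.997, 0.072, 0.001], [0.072, -0.997, -0.0], [0.001, 0.0, -1.0]]
wrist_force: [-0.8, -0.2, 0.4]
gripper_width: 0.803
grip_force: 0.0
```

```bash
python3 plan.py .558 -.1165 .0223 .07
```

```text
clock 16.6 tcp [ 0.5584 -0.1167  0.0286] yaw 0.072 turn z 0.002 shift mm in tool after turn [-0.4 -0.3  6.3] tilt [ 0.001  -0.0003] F [-0.8 -0.2  0.4] w 0.803
```

Call:
carry_out(rows=[0,0,0,0,0,4,0.8,0,0,0,0,0,2.3,0.8,0,0,0,0,0,0,0.8,0,0,0,0,0,0,0.45,0,0,0,0,0,0,0.45,0,0,0,0,0,0,0.45,0,0,0,0,0,0,0.45,0,0,0,0,0,0,0.45])

```text
clock: 17.4
tool_pos: [0.5581, -0.1168, 0.0218]
tcp_rot: [[0.997, 0.072, 0.0], [0.072, -0.997, -0.0], [0.0, 0.0, -1.0]]
wrist_force: [-0.1, -0.5, -0.4]
gripper_width: 0.533
grip_force: 25.0
```

Call:
carry_out(rows=[0,0,0,0,0,-8,0.4,0,0,0,0,0,-15,0.4,0,0,0,0,0,-30,0.4,0,0,0,0,0,-35,0.4,0,0,0,0,0,0,0.4,0,0,0,0,0,0,0.4])

```text
clock: 18.0
tool_pos: [0.5592, -0.1171, 0.1118]
tcp_rot: [[0.997, 0.072, 0.003], [0.072, -0.997, -0.001], [0.003, 0.001, -1.0]]
wrist_force: [-0.7, 0.9, -2.3]
gripper_width: 0.532
grip_force: 25.0
```

```bash
python3 plan.py .4359 -.346 .06 .2387
```

```text
clock 18.0 tcp [ 0.5592 -0.1171  0.1118] yaw 0.0718 turn z -0.167 shift mm in tool after turn [-173.9  193.3   51.8] tilt [ 0.0035 -0.001 ] F [-0.7  0.9 -2.3] w 0.532
```

Call:
carry_out(rows=[0,0,-0.085,0,0,0,0.4,0,0,-0.082,0,0,0,0.4,0,0,0,-29,32,0,0.4,0,0,0,-29,32,0,0.4,0,0,0,-29,32,0,0.4,0,0,0,-29,32,0,0.4,0,0,0,-29,32,20,0.4,0,0,0,-28,32,20,0.4,0,0,0,0,0,10,0.4,0,0,0,0,0,0,0.4,0,0,0,0,0,0,0.4,0,0,0,0,0,0,0.4])

```text
clock: 19.2
tool_pos: [0.4362, -0.3433, 0.0602]
tcp_rot: [[0.971, 0.238, 0.001], [0.238, -0.971, -0.0], [0.001, 0.0, -1.0]]
wrist_force: [0.6, 0.3, -0.6]
gripper_width: 0.534
grip_force: 25.0
```

```bash
python3 plan.py .4359 -.346 .0065 .2387;  python3 - <<'E'
from h import *
C={n:cams.camera(n) for n in("top","scene")}
p=np.load("pose_seat_long.npy"); s=ctrl.sense(); t=s["tool_pos"]
for n in C:
    b=cv2.resize(C[n]["img"][:,:,::-1],None,fx=S,fy=S); outline(b,C[n],M["seat_long"],p,(0,0,255)); outline(b,C[n],[pk("packer_110",t[2]-.002)],[t[0],t[1],.2387],(0,255,0))
    u,v=np.round(proj(C[n],np.array([[p[0],p[1],.02]]))[0]*S).astype(int); cv2.imwrite(f"pics/o_{n}.png",cv2.resize(b[max(v-160,0):v+160,u-160:u+160],(400,400)))
cv2.imwrite("pics/over110.png",np.hstack([cv2.imread(f"pics/o_{n}.png") for n in C]))
E
```

```text
clock 19.2 tcp [ 0.4362 -0.3433  0.0602] yaw 0.2405 turn z 0.002 shift mm in tool after turn [-1.   2.5 53.7] tilt [ 0.0006 -0.0002] F [ 0.6  0.3 -0.6] w 0.534
```

View pics/over110.png

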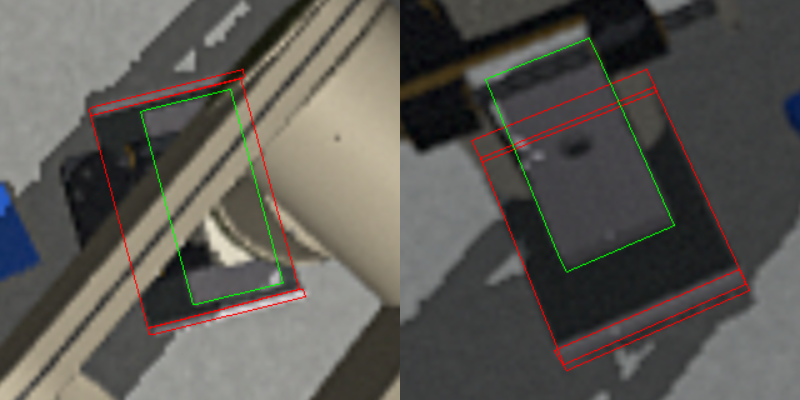

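The 110 is held true over the long seat: the green predicted outline matches the packer, and the end lips are clear.

Call:
carry_out(rows=[0,0,0,-1,2.5,0,0.4,0,0,0,0,0,20,0.4,0,0,0,0,0,17,0.4,0,0,0,0,0,10,0.4,0,0,0,0,0,4,0.4,0,0,0,0,0,0,0.4,0,0,0,0,0,0,0.4,0,0,0,0,0,0,0.4])

```text
clock: 20.1
tool_pos: [0.4355, -0.3474, 0.0096]
tcp_rot: [[0.972, 0.237, 0.001], [0.237, -0.972, -0.001], [0.001, 0.001, -1.0]]
wrist_force: [-0.3, -0.3, -1.4]
gripper_width: 0.535
grip_force: 25.0
```

```bash
python3 plan.py .4359 -.346 .0062 .2387
```

```text
clock 20.1 tcp [ 0.4355 -0.3474  0.0096] yaw 0.2389 turn z 0.0 shift mm in tool after turn [ 0.7 -1.3  3.4] tilt [ 0.0011 -0.0011] F [-0.3 -0.3 -1.4] w 0.535
```

Call:
carry_out(rows=[0,0,0,0,-1,2,0.4,0,0,0,0,0,1.2,0.4,0,0,0,0,0,0,0.4,0,0,0,0,0,0,0.8,0,0,0,0,0,0,0.8,0,0,0,0,0,0,0.8,0,0,0,0,0,-20,0.8,0,0,0,0,0,-40,0.8,0,0,0,0,0,-40,0.8,0,0,0,-20,30,0,0.8,0,0,0,-20,30,0,0.8,0,0,0,-20,30,0,0.8])

```text
clock: 21.3
tool_pos: [0.3976, -0.4488, 0.1062]
tcp_rot: [[0.971, 0.237, 0.001], [0.237, -0.971, -0.001], [0.001, 0.001, -1.0]]
wrist_force: [0.0, 0.9, 0.1]
gripper_width: 0.796
grip_force: 0.0
```

```bash
python3 - <<'E'
from top import *
p=measure("packer_130",.0,.05,[.56,-.116],"p130")
C={n:cams.camera(n) for n in("top","scene")}
for o,k,z in(("seat_long","packer_110",.004),("cradle","packer_90",.008)):
    xy=np.load(f"pose_{o}.npy"); r=[]
    for n in C:
        b=cv2.resize(C[n]["img"][:,:,::-1],None,fx=S,fy=S); outline(b,C[n],M[o],xy,(0,0,255));outline(b,C[n],[pk(k,z)],xy,(0,255,0))
        u,v=np.round(proj(C[n],np.array([[xy[0],xy[1],.02]]))[0]*S).astype(int); r.append(cv2.resize(b[max(v-130,0):v+130,u-130:u+130],(266,300)))
    np.save(f"o_{o}.npy",np.hstack(r))
a=cv2.resize(cv2.imread("pics/p130.png"),(532,266)); cv2.imwrite("pics/step4.png",np.vstack([a,np.load("o_cradle.npy")])); cv2.imwrite("pics/step4b.png",np.load("o_seat_long.npy"))
E
python3 plan.py .558 -.1165 .06 .04
```

```text
top [(0.97, 848, [298.0, 215.0])] expect px 802
  hole top [294.1 215.8] [ 0.5612 -0.1185  0.019 ]
scene [(0.79, 1206, [257.0, 228.0])] expect px 1216
  hole scene [255.  225.2] [ 0.5578 -0.1215  0.019 ]
packer_130 [ 0.5614 -0.1208  0.02  ] 0.081
packer_130 [ 0.5594 -0.121   0.0116] 0.049
packer_130 [ 0.5601 -0.1209  0.0152] 0.139
clock 21.6 tcp [ 0.3979 -0.4466  0.1051] yaw 0.2391 turn z 0.199 shift mm in tool after turn [ 173.2 -323.4   45.1] tilt [-0.0002  0.0009] F [-0.8  0.3 -0.1] w 0.8
```

View pics/step4.png

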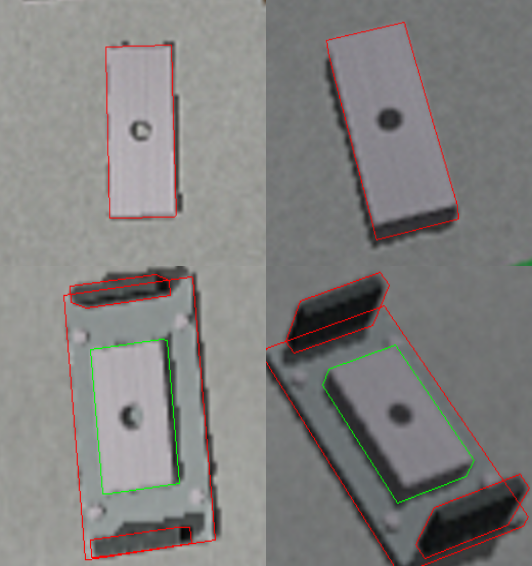

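```bash
python3 - <<'E'
from h import *
p=np.load("pose_cradle.npy")
for n,c0,oy in(("top",(138.5,416.5),0),("scene",(392-266,430.5),0)):
    z=np.load(f"{n}_cal.npz"); c=dict(R=z["R"],t=z["t"],intrinsics=z["K"])
    u,v=np.round(proj(c,np.array([[p[0],p[1],.02]]))[0]*S)
    uv=((u-130+c0[0]*260/266)/S,(max(v-130,0)+(c0[1]-266)*260/300)/S)
    print(n,np.round(back(c,uv,.009),4),p)
E
python3 plan.py .56 -.1207 .06 .016
```

```text
top [0.4476 0.3474 0.009 ] [0.44768666 0.34835341 0.12354388]
scene [0.4487 0.347  0.009 ] [0.44768666 0.34835341 0.12354388]
clock 21.6 tcp [ 0.3979 -0.4466  0.1051] yaw 0.2391 turn z 0.223 shift mm in tool after turn [ 167.3 -323.3   45.1] tilt [-0.0002  0.0009] F [-0.8  0.3 -0.1] w 0.8
```

View pics/step4b.png

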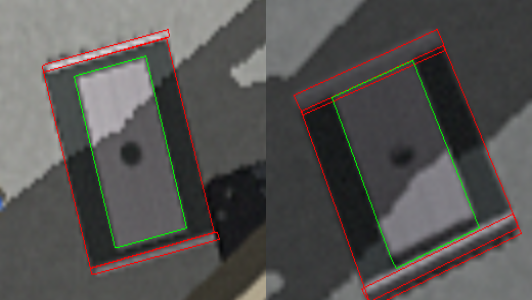

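The 110 lies flat and centred in the long seat, and the 90 is flat and centred in the cradle. The 130 is alone on the counter at (0.560,-0.1207), so I fetch it.

Call:
carry_out(rows=[0,0,0.112,0,0,0,0.8,0,0,0.111,0,0,0,0.8,0,0,0,20,-38,0,0.8,0,0,0,20,-38,0,0.8,0,0,0,20,-38,0,0.8,0,0,0,20,-38,0,0.8,0,0,0,20,-38,0,0.8,0,0,0,20,-38,0,0.8,0,0,0,20,-38,0,0.8,0,0,0,20,-38,20,0.8,0,0,0,7,-19,25,0.8,0,0,0,0,0,0,0.8])

```text
clock: 22.8
tool_pos: [0.5573, -0.1169, 0.0566]
tcp_rot: [[1.0, 0.021, -0.006], [0.021, -1.0, 0.003], [-0.006, -0.003, -1.0]]
wrist_force: [-1.2, 0.3, -0.9]
gripper_width: 0.8
grip_force: 0.0
```

Call:
carry_out(rows=[0,0,0,0,0,10,0.8,0,0,0,0,0,0,0.8,0,0,0,0,0,0,0.8])

```text
clock: 23.1
tool_pos: [0.5595, -0.1229, 0.0511]
tcp_rot: [[1.0, 0.015, 0.001], [0.015, -1.0, -0.0], [0.001, 0.0, -1.0]]
wrist_force: [-0.1, 0.1, -0.4]
gripper_width: 0.797
grip_force: 0.0
```

```bash
python3 plan.py .56 -.1207 .004 .016
```

```text
clock 23.1 tcp [ 0.5595 -0.1229  0.0511] yaw 0.0147 turn z -0.001 shift mm in tool after turn [ 0.5 -2.2 47.1] tilt [ 0.0006 -0.0004] F [-0.1  0.1 -0.4] w 0.797
```

Call:
carry_out(rows=[0,0,0,0.5,-2,20,0.8,0,0,0,0,0,15,0.8,0,0,0,0,0,8,0.8,0,0,0,0,0,4,0.8,0,0,0,0,0,0,0.8,0,0,0,0,0,0,0.45,0,0,0,0,0,0,0.45,0,0,0,0,0,0,0.45,0,0,0,0,0,0,0.45,0,0,0,0,0,0,0.45], squeeze=35)

```text
clock: 24.1
tool_pos: [0.5605, -0.1203, 0.004]
tcp_rot: [[1.0, 0.016, 0.001], [0.016, -1.0, -0.001], [0.001, 0.001, -1.0]]
wrist_force: [-0.8, -2.1, 2.6]
gripper_width: 0.533
grip_force: 35.0
```

Call:
carry_out(rows=[0,0,0,0,0,-10,0.4,0,0,0,0,0,-20,0.4,0,0,0,0,0,-40,0.4,0,0,0,0,0,-40,0.4,0,0,0,0,0,0,0.4])

```text
clock: 24.6
tool_pos: [0.5639, -0.1209, 0.1207]
tcp_rot: [[1.0, 0.016, 0.01], [0.016, -1.0, -0.003], [0.01, 0.003, -1.0]]
wrist_force: [1.1, -0.4, -3.4]
gripper_width: 0.535
grip_force: 35.0
```

```bash
python3 plan.py .4478 .3478 .08 .125
```

```text
clock 24.6 tcp [ 0.5639 -0.1209  0.1207] yaw 0.016 turn z -0.109 shift mm in tool after turn [ -56.8 -479.5   40.7] tilt [ 0.0099 -0.0028] F [ 1.1 -0.4 -3.4] w 0.535
```

Call:
carry_out(rows=[0,0,-0.109,0,0,0,0.4,0,0,0,-4,-40,0,0.4,0,0,0,-4,-40,0,0.4,0,0,0,-4,-40,0,0.4,0,0,0,-4,-40,0,0.4,0,0,0,-4,-40,0,0.4,0,0,0,-5,-40,0,0.4,0,0,0,-5,-40,0,0.4,0,0,0,-5,-40,0,0.4,0,0,0,-5,-40,0,0.4,0,0,0,-5,-40,0,0.4,0,0,0,-5,-40,0,0.4])

```text
clock: 25.8
tool_pos: [0.4539, 0.3116, 0.1122]
tcp_rot: [[0.992, 0.125, -0.002], [0.125, -0.992, -0.001], [-0.002, 0.001, -1.0]]
wrist_force: [0.7, 0.2, -3.9]
gripper_width: 0.536
grip_force: 35.0
```

Call:
carry_out(rows=[0,0,0,-3,-36,0,0.4,0,0,0,0,0,20,0.4,0,0,0,0,0,13,0.4,0,0,0,0,0,0,0.4,0,0,0,0,0,0,0.4,0,0,0,0,0,0,0.4])

```text
clock: 26.4
tool_pos: [0.4488, 0.3452, 0.081]
tcp_rot: [[0.992, 0.123, 0.001], [0.123, -0.992, 0.0], [0.001, -0.0, -1.0]]
wrist_force: [0.8, -0.4, -3.2]
gripper_width: 0.534
grip_force: 35.0
```

```bash
python3 plan.py .4478 .3478 .0265 .125
```

```text
clock 26.4 tcp [0.4488 0.3452 0.081 ] yaw 0.1236 turn z -0.001 shift mm in tool after turn [-0.6 -2.7 54.5] tilt [0.0005 0.0003] F [ 0.8 -0.4 -3.2] w 0.534
```

Call:
carry_out(rows=[0,0,0,-0.5,-2.5,0,0.4,0,0,0,0,0,15,0.4,0,0,0,0,0,10,0.4,0,0,0,0,0,0,0.4,0,0,0,0,0,0,0.4])

```text
clock: 26.9
tool_pos: [0.4467, 0.3477, 0.0544]
tcp_rot: [[0.992, 0.124, -0.002], [0.124, -0.992, -0.001], [-0.002, 0.001, -1.0]]
wrist_force: [0.3, 0.3, -3.6]
gripper_width: 0.535
grip_force: 35.0
```

```bash
python3 plan.py .4478 .3478 .0265 .125; python3 - <<'E'
from h import *
C={n:cams.camera(n) for n in("top","scene")}
p=np.load("pose_cradle.npy"); s=ctrl.sense(); t=s["tool_pos"]
for n in C:
    b=cv2.resize(C[n]["img"][:,:,::-1],None,fx=S,fy=S); outline(b,C[n],M["cradle"],p,(0,0,255)); outline(b,C[n],[pk("packer_130",t[2]-.004)],[t[0],t[1],.125],(0,255,0))
    u,v=np.round(proj(C[n],np.array([[p[0],p[1],.03]]))[0]*S).astype(int); cv2.imwrite(f"pics/o_{n}.png",cv2.resize(b[max(v-180,0):v+180,u-180:u+180],(400,400)))
cv2.imwrite("pics/over130.png",np.hstack([cv2.imread(f"pics/o_{n}.png") for n in C]))
E
```

```text
clock 26.9 tcp [0.4467 0.3477 0.0544] yaw 0.1248 turn z -0.0 shift mm in tool after turn [ 1.2  0.1 27.9] tilt [-0.0017 -0.0011] F [ 0.3  0.3 -3.6] w 0.535
```

View pics/over130.png

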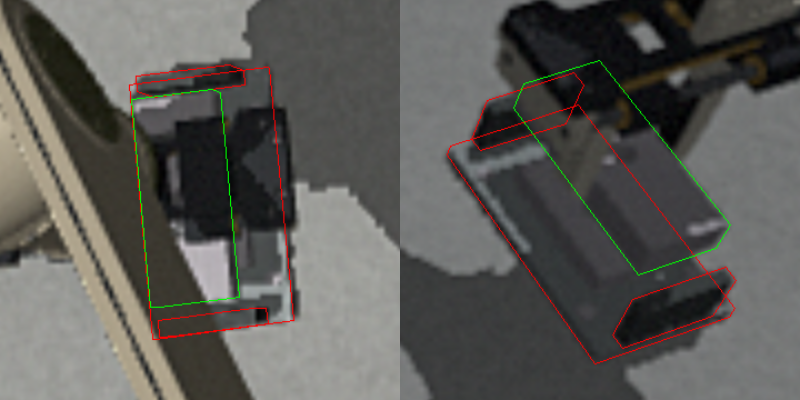

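The 130 sits between the two posts as predicted, with the packer's end matching the green outline. I lower it.

Call:
carry_out(rows=[0,0,0,0.5,0,10,0.4,0,0,0,0,0,9,0.4,0,0,0,0,0,5,0.4,0,0,0,0,0,2,0.4,0,0,0,0,0,0,0.4,0,0,0,0,0,0,0.4])

```text
clock: 27.6
tool_pos: [0.448, 0.3483, 0.0296]
tcp_rot: [[0.992, 0.124, 0.0], [0.124, -0.992, 0.0], [0.0, -0.0, -1.0]]
wrist_force: [0.8, 0.7, -4.7]
gripper_width: 0.532
grip_force: 35.0
```

```bash
python3 plan.py .4478 .3478 .0263 .125
```

```text
clock 27.6 tcp [0.448  0.3483 0.0296] yaw 0.1248 turn z -0.0 shift mm in tool after turn [-0.2  0.5  3.3] tilt [0.0002 0.0001] F [ 0.8  0.7 -4.7] w 0.532
```

Call:
carry_out(rows=[0,0,0,0,0,2,0.4,0,0,0,0,0,1.3,0.4,0,0,0,0,0,0,0.4,0,0,0,0,0,0,0.8,0,0,0,0,0,0,0.8,0,0,0,0,0,0,0.8,0,0,0,0,0,-20,0.8,0,0,0,0,0,-40,0.8,0,0,0,0,0,-50,0.8,0,0,0,5,40,-20,0.8,0,0,0,5,40,0,0.8,0,0,0,5,40,0,0.8])

```text
clock: 28.8
tool_pos: [0.4788, 0.2304, 0.1582]
tcp_rot: [[0.992, 0.126, 0.004], [0.126, -0.992, 0.001], [0.004, -0.001, -1.0]]
wrist_force: [1.0, 0.7, 0.1]
gripper_width: 0.802
grip_force: 0.0
```

Call:
carry_out(rows=[0,0,0,0,45,0,0.8,0,0,0,0,45,0,0.8,0,0,0,0,45,0,0.8,0,0,0,0,45,0,0.8,0,0,0,0,45,0,0.8,0,0,0,0,45,0,0.8,0,0,0,0,0,0,0.8])

```text
clock: 29.5
tool_pos: [0.5118, -0.0419, 0.1568]
tcp_rot: [[0.993, 0.119, 0.001], [0.119, -0.993, -0.002], [0.001, 0.002, -1.0]]
wrist_force: [-0.2, 1.0, 0.4]
gripper_width: 0.801
grip_force: 0.0
```

```bash
python3 - <<'E'
from h import *
C={n:cams.camera(n) for n in("top","scene")}
r=[]
big={n:cv2.resize(C[n]["img"][:,:,::-1],None,fx=S,fy=S) for n in C}
L=(("cradle","packer_130",.022),("seat_short","packer_70",.004))
for o,k,z in L:
    xy=np.load(f"pose_{o}.npy"); q=[]
    for n in C:
        b=big[n]; outline(b,C[n],[pk(k,z)],xy,(0,255,0)); outline(b,C[n],M[o],xy,(0,0,255))
        u,v=np.round(proj(C[n],np.array([[xy[0],xy[1],.02]]))[0]*S).astype(int); q.append(cv2.resize(b[max(v-130,0):v+130,u-130:u+130],(380,290)))
    r.append(np.hstack(q))
cv2.imwrite("pics/final.png",np.vstack(r))
E
```

```text
(no output)
```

View pics/final.png

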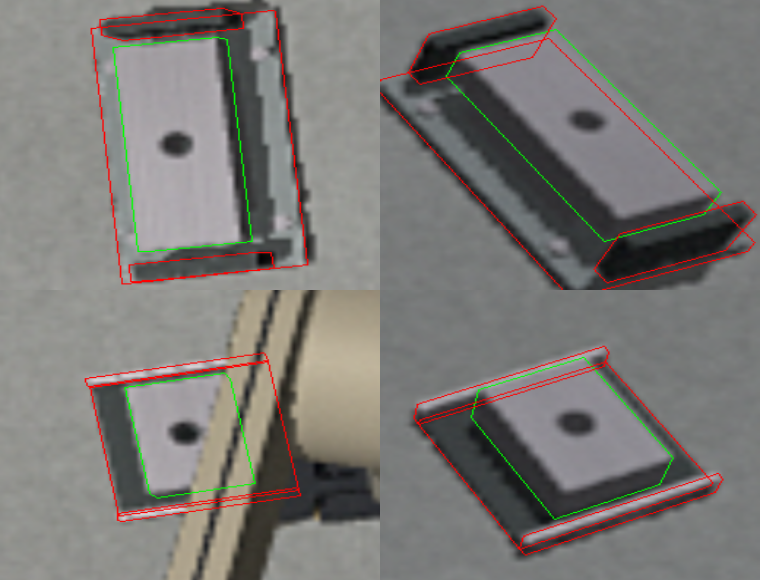

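The 130 lies flat on the 90 between the posts, level with their tops. The 70 is centred in the short seat, and the 110 was already checked in its seat. The arm is clear of everything.

```bash
python3 -c "
from workcell import ctrl
print(ctrl.hand_in())"
```

```text
the job is handed in; nothing more can be done
None
```

I handed the job in with the 90 and 130 mm packers stacked level with the posts in the cradle, the 110 in the longer seat and the 70 in the shorter; all four looked flat and centred in the camera checks, and the hand-in returned no verdict.

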